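# Line up a mounting plate with a drift pin, then fit the second bolt

### The arm

A 6-joint arm with a two-finger parallel gripper is mounted at the origin on the work surface. World frame = base frame: x ahead of the robot, y to its left, z up, the work surface at z = 0. Lengths are in m, angles in degrees, forces in N, time in s.
With the tool pointing down it reaches from about 0.25 to 0.725 m from the base axis. Payload 9.7 kg.
Tool frame: the origin (TCP) lies on the centre line of the jaws, within the pads' length; the fingertips stand 17 mm ahead of it and the grasp point (between the pads) lies 2 mm behind it; z points along the fingers, y is the line along which they close (so a half turn about z gives the same grasp; the last joint's range is limited). The gripper opens to 85 mm and grips with 20 to 120 N. Pads are 22 mm wide; open, the fingers measure 114 mm over their backs; the gripper's body (76 mm by 85 mm) begins 54 mm behind the grasp point. The pads swing forward as they close: fully open they stand 13 mm farther back than shut.
Start: joints at [-76.203, 4.979, 10.078, 95.1, 0, 90], TCP at [0.131, -0.534, 0.248] pointing down, gripper open.
Joint ranges: [-179.16, 179.16], [-48.56, 103.87], [-65.8, 70.77], [-126.05, 130.52], [-82.76, 87.17], [-180, 180]. Speed limits (degrees/s): [127.2, 127.2, 147.25, 180, 180, 180].

### API

Orientations are given as [roll, pitch, yaw] about the fixed x, y, z axes, in that order (R = Rz(yaw) Ry(pitch) Rx(roll)).
In Python, from rig import arm gives the robot as it stands.
- The arm moves only by the tool jog_arm, never from a script. Its argument "motion" is a list of rows, each a list of 7 numbers: the shift along the tool's x, y, z as a fraction of full scale, then the turn, a rotation vector about the tool's x, y, z as a fraction of full scale, then the closure, from 0 (fully open) to 1 (shut). In form: [[x, y, z, wx, wy, wz, hand], ...]. A call has 1 to 20 rows; each row is the pose to reach, as a shift and turn from the pose commanded when the call began, along the tool's axes at that moment, turning the shorter way round; what a row does not reach only later rows make up. Full scale, the value 1, is 0.15 m for a shift and pi rad for a turn. A row lasts 1/12 s, in which the tool goes at most 41.7 mm and 7.16 degrees, less where a joint would pass 70% of its speed; a pose out of reach is approached as far as the arm can. A call with a number of a shift or a turn outside -1 to 1 is refused whole. A call with a gripper value outside its range is refused whole. The fingers move at their own pace and stop on an object; the grip force is fixed at half the most. Time passes only in rows, so rows that repeat a pose let the fingers close. It gives the time, the measured TCP pose, the force, the opening and the grip force at its end, in the units of the state.
- arm.get_obs(): the state, without advancing time (a new reading comes with each control period).
- arm.snapshot(name): name is "scene" or "top"; returns a dict with "color" (384x512x3 uint8, red, green, blue), "intrinsics" (3x3 intrinsics, pixels), "distortion" ([k1, k2, p1, p2, k3] as OpenCV has them; the pictures are not rectified), "R" (3x3) and "t" (3): a world point X has camera coordinates R X + t. Camera axes: x right, y down, z forward; pixel columns grow to the right and rows downward; lengths in m; the calibration is good to about 2 mm. A picture is of the moment at which its call begins. There is no depth.
- arm.finish_job(): hands the job in; it is judged then, once.
The state is a dict: "time_s": time; "qpos": joint angles; "qd": joint speeds; "joint_torque": joint torques, N m; "eef_pos": TCP position; "ee_rot": TCP orientation; "wrist_force": force on the tool from outside, world axes, zero at the start; "wrist_torque": the same for the moment, N m; "grip_width": finger opening in m; "finger_force": force on a finger pad.
Only numpy, scipy, OpenCV 4.12 (cv2) and the standard library are available. Lean on these libraries where they do the work, as an engineer would, in place of code of your own. Each camera call takes 0.05 s, during which the arm holds its last target. There are 200 camera calls.

### The job

The bare steel mounting plate on the white box is held by one bolt and has swung askew, so its holes no longer match those in the box. Take the tapered drift pin from the rack and push it fully home through the hole next to the fitted bolt, so that it draws the plate into line, and leave it in. Then put the long hex-headed bolt from the rack through the hole at the free end until its head sits flat on the plate.

Things in the scene. Friction and masses are not known exactly. Their poses are not given: they have to be found in the camera images.
- base: Fixed white hollow box, 150 (x) x 320 (y) x 100 mm high, 8 mm top. Origin: centre of underside, z up, y along its length. Through holes in its top at x = 0: pin hole, 32 mm wide, at y = -45 mm; bolt hole, 30 mm, at y = +95 mm. The steel plate (90 x 290 x 8 mm, same holes) lies on it, its top 109 mm above the desk; the fitted bolt, its pivot, is at x = 0, y = -115 mm and stands 11 mm above that.
- plate (a joint): Swing of the plate about its fitted bolt, rad, counter-clockwise from above; 0 = holes in line with the box's, positive = free end swung to the box's -x side. Starts at 0.11 to 0.14: its pin hole (70 mm from the pivot) is 8 to 10 mm and its bolt hole (210 mm) 23 to 29 mm off to -x, too far for the bolt. Turns stiffly (about 1 N at the pin hole), stays where left.
- drift_pin: Steel, 0.5 to 0.9 kg. Round head 44 mm wide, 42 mm tall; shank 80 mm long, 30 mm wide for 18 mm, then tapering to a 6 mm tip. Origin: on the axis at the head's underside, z up. Hangs upright in one of the four 35 mm holes, 80 mm apart in a row, of a fixed grey open rack (75 x 340 mm, top 100 mm above the desk); which hole varies. Home: head on the plate, origin 109 mm above the desk.
- bolt: Steel, 0.5 to 0.9 kg. Hex head 48 mm across flats, 40 mm tall; shank 16 mm wide, 50 mm long, end bevelled to 10 mm. Origin: on the axis at the head's underside, z up. Hangs in another hole of the rack, x axis and two flats across the row within 5 degrees. Seated: origin 109 mm above the desk. Not wanted in the rack: a blunt dowel with a square head, a short thumbscrew with a flat round head.
There are look-alikes about, which are no part of the job. What is shaped like the drift_pin but red is not meant.

How it is judged (in metres and radians):
On the way:
1. the drift pin is home in the pin hole (as in the end condition) and the plate is in line, before the bolt is fitted (x of drift_pin in the frame of base between -0.01 and 0.01 m and y of drift_pin in the frame of base between -0.055 and -0.035 m and z of drift_pin in the frame of base between 0.1 and 0.117 m and angle between drift_pin's own z axis and vertical below 0.17 rad and value of joint plate between -0.05 and 0.05 rad), for 0.2 s.
At the end, for the whole second after the job is handed in: Pin within 10 mm (box x and y) of its hole's centre and bolt within 15 mm of its own, each with the head's underside less than 8 mm above the plate's top, tilted less than 10 degrees and at rest (under 20 mm/s); plate within 0.05 rad of in line (all of step 1 and x of bolt in the frame of base between -0.015 and 0.015 m and y of bolt in the frame of base between 0.08 and 0.11 m and z of bolt in the frame of base between 0.1 and 0.117 m and angle between bolt's own z axis and vertical below 0.17 rad and linear speed of each of drift_pin, bolt below 0.02 m/s); the robot touches nothing.
It also fails if it takes over 62 s, if anything falls off the work surface, if the arm or the gripper's body presses on something with over 40 N, if the wrist force passes 120 N, or if a joint passes its speed limit or range.

## Working session

There is one attempt and no reset: what is moved stays moved. The work goes in short steps, Python scripts to look and compute and a tool call to move; the robot and the scene stay as the last step left them, time stands still between calls to the robot, and variables do not carry over. Pictures are saved under pics/ and viewed, at most 10 in all, crops included, and the job is handed in when it is done.

Besides the shell and the picture viewer there is one more tool, called after "Request:" as name(argument=value, ...), one argument or row to a line, values as JSON. jog_arm: Moves the arm, as the interface text tells. Its arguments: {"type":"object","properties":{"motion":{"type":"array","items":{"type":"array","items":{"type":"number"}}}},"required":["motion"]}

```bash
mkdir -p pics
python3 - <<'E'
from rig import arm
import cv2, pickle
d={}
for n in ("scene","top"):
    s=arm.snapshot(n); d[n]=s
    cv2.imwrite(f"pics/{n}0.png",s["color"][:,:,::-1])
    print(n,s["R"],s["t"],s["intrinsics"],s["distortion"])
pickle.dump(d,open("s0.pkl","wb"))
o=arm.get_obs();print(o)
E
```

```text
scene [[-0.23416643  0.97219306 -0.00259494]
 [ 0.70385395  0.16769073 -0.69026766]
 [-0.67063828 -0.16346397 -0.72354946]] [ 0.16920347 -0.29546197  1.81207182] [[495.7201643    0.         256.07440044]
 [  0.         495.7201643  196.77512538]
 [  0.           0.           1.        ]] [-0.18569755  0.          0.          0.          0.        ]
top [[ 0.01598166 -0.99981501 -0.01070187]
 [-0.99099425 -0.0144157  -0.1331262 ]
 [ 0.1329473   0.01273307 -0.99104131]] [-0.04799566  0.51952637  1.03066657] [[363.29500759   0.         261.63606852]
 [  0.         363.29500759 187.16394927]
 [  0.           0.           1.        ]] [-0.00254934  0.          0.          0.          0.        ]
{'time_s': 0.1, 'qpos': array([-7.62053402e+01,  5.00931537e+00,  1.00390476e+01,  9.51004073e+01,
       -8.07876005e-04,  9.00003437e+01]), 'qd': array([ 0.03321847, -0.02117915,  0.01546725, -0.01830449,  0.0786451 ,
        0.04412212]), 'joint_torque': array([ 1.05566382e-03, -5.21561515e+01,  4.65652442e+01,  1.61248312e-02,
        8.00455041e-06, -1.94579422e-05]), 'eef_pos': array([ 0.13109486, -0.53395332,  0.24764133]), 'ee_rot': array([-1.79929325e+02,  8.08299292e-04,  1.37943172e+01]), 'wrist_force': array([ 0.58154983,  0.36311853, -0.02699269]), 'wrist_torque': array([-0.02328421,  0.01114908,  0.05499608]), 'finger_force': 0.0, 'grip_width': 0.08555245145103063}
```

View pics/scene0.png

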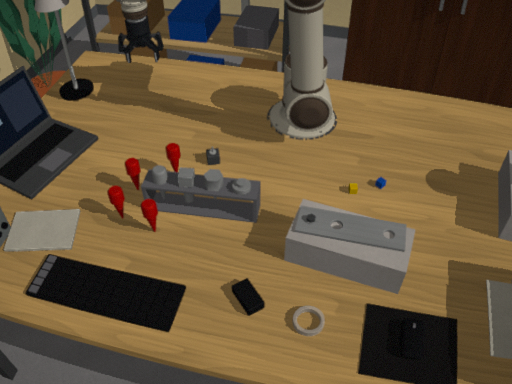

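View pics/top0.png

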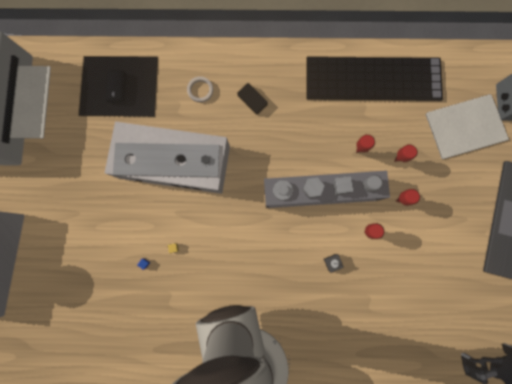

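Scene view: rack at (145–260, 170–218) with four heads at about (159,173), (187,178), (213,181), (242,186), and box with plate at (288–412, 205–285). Top view: heads at (374,183), (344,185), (313,187) and (283,190); plate holes at (131,159) and (181,159), fitted bolt at (207,160). Now zooming in.

Run:
```python
import cv2, pickle, numpy as np
d=pickle.load(open("s0.pkl","rb"))
def crop(n,x,y,w,h,f): 
    return cv2.resize(d[n]["color"][y:y+h,x:x+w,::-1],None,fx=f,fy=f,interpolation=cv2.INTER_CUBIC)
# 130 px wide *6 = 780
a=np.vstack([crop("top",260,165,130,48,6),crop("top",102,118,130,80,6)[:310]])
b=np.vstack([crop("scene",138,160,130,62,6)[:290],crop("scene",285,200,130,50,6)])
cv2.imwrite("pics/zt.png",a);cv2.imwrite("pics/zs.png",b);print(a.shape,b.shape)
```

```text
(598, 780, 3) (590, 780, 3)
```

View pics/zt.png

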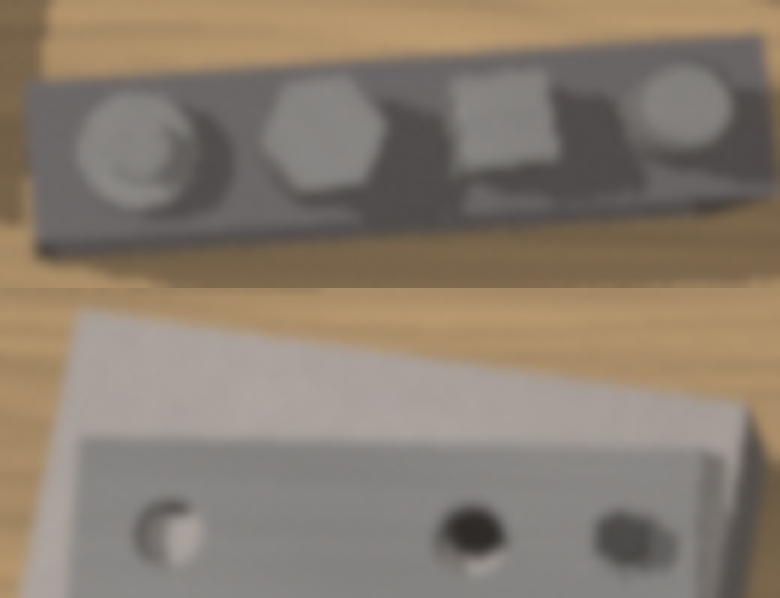

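View pics/zs.png

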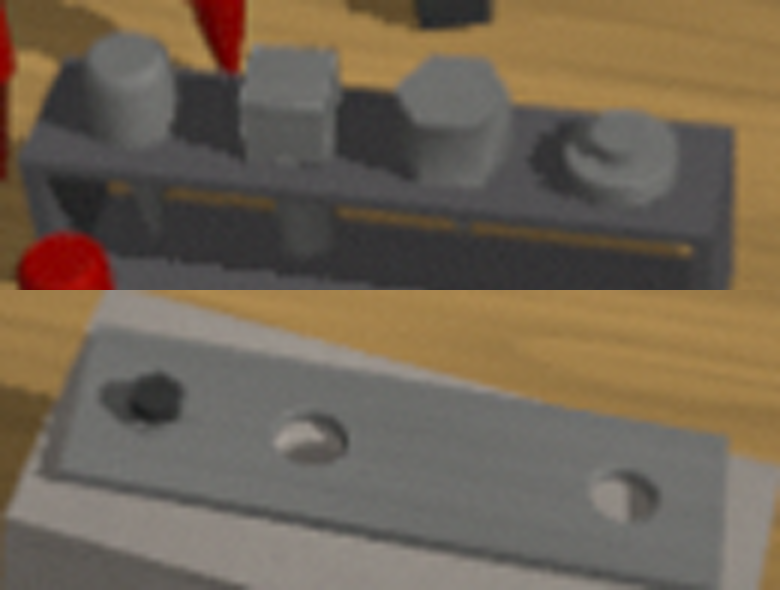

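The pin is the tall round head (top view 374,182; scene 159,169) and the bolt is the hex head (top view 313,187; scene 213,174). The plate's free end is at image left in the top view. Next: triangulate.

```bash
cat > h.py <<'E'
import cv2, numpy as np, pickle
def ray(s,px):
    p=cv2.undistortPoints(np.array([[px]],float),s["intrinsics"],np.array(s["distortion"]))[0,0]
    R,t=s["R"],s["t"]; d=R.T@np.array([p[0],p[1],1.]); return -R.T@t,d/np.linalg.norm(d)
def onz(s,px,z): c,d=ray(s,px); return c+d*(z-c[2])/d[2]
def tri(s1,p1,s2,p2):
    c1,d1=ray(s1,p1);c2,d2=ray(s2,p2)
    k=np.linalg.lstsq(np.c_[d1,-d2],c2-c1,rcond=None)[0]
    a,b=c1+k[0]*d1,c2+k[1]*d2; return (a+b)/2,np.linalg.norm(a-b)
def proj(s,X): return cv2.projectPoints(np.array([X],float),cv2.Rodrigues(s["R"])[0],np.array(s["t"],float),s["intrinsics"],np.array(s["distortion"]))[0].ravel()
E
python3 - <<'E'
from h import *
np.set_printoptions(precision=4,suppress=True)
d=pickle.load(open("s0.pkl","rb"));T,S=d["top"],d["scene"]
print("cams",ray(T,(256,192))[0],ray(S,(256,192))[0])
t1=lambda x,y:(260+x/6-.42,165+y/6-.42); t2=lambda x,y:(102+x/6-.42,118+(y-288)/6-.42)
s1=lambda x,y:(138+x/6-.42,160+y/6-.42); s2=lambda x,y:(285+x/6-.42,200+(y-290)/6-.42)
for n,a,b in [("pin",t1(686,106),s1(127,54)),("hex",t1(323,135),s1(455,88)),("sq",t1(502,118),s1(292,65)),
 ("rackTR",t1(763,35),s1(70,60)),("rackTL",t1(25,85),s1(734,128)),
 ("pinhole",t2(472,536),s2(311,438)),("bolthole",t2(168,533),s2(625,497)),("boxA",t2(80,310),s2(780,470)),("boxB",t2(748,403),s2(8,515)),("pivot",t2(622,538),s2(158,398)),("plate c near free",t2(80,437),s2(720,588))]:
    print(n,*tri(T,a,S,b))
# crops for box, undistorted not needed
def crop(s,x,y,w,h,f): return cv2.resize(s["color"][y:y+h,x:x+w,::-1],None,fx=f,fy=f,interpolation=cv2.INTER_CUBIC)
a=crop(T,102,118,132,74,5);b=crop(S,282,200,132,44,5)
b=crop(S,282,200,132,44,5);cv2.imwrite("pics/zb.png",np.vstack([a,b]))
E
```

```text
cams [ 0.3786 -0.0536  1.0901] [1.4628 0.1813 1.1076]
pin [ 0.5231 -0.3361  0.1413] 0.0011769763037470233
hex [ 0.508  -0.1767  0.1396] 0.0024903146191670527
sq [ 0.516  -0.2544  0.1451] 0.0017996281954156465
rackTR [ 0.5502 -0.3581  0.1599] 0.013535019627130369
rackTL [ 0.5245 -0.0418  0.1596] 0.010226563578892569
pinhole [0.5856 0.186  0.1083] 0.0018435574196027382
bolthole [0.5857 0.3271 0.1059] 0.0007723405440780899
boxA [0.6578 0.3528 0.2091] 0.04217001588370411
boxB [0.6524 0.0621 0.0998] 0.00283114524053693
pivot [0.5841 0.116  0.1152] 0.0026084124796996403
plate c near free [0.63   0.3703 0.1086] 0.001221287765952848
```

View pics/zb.png

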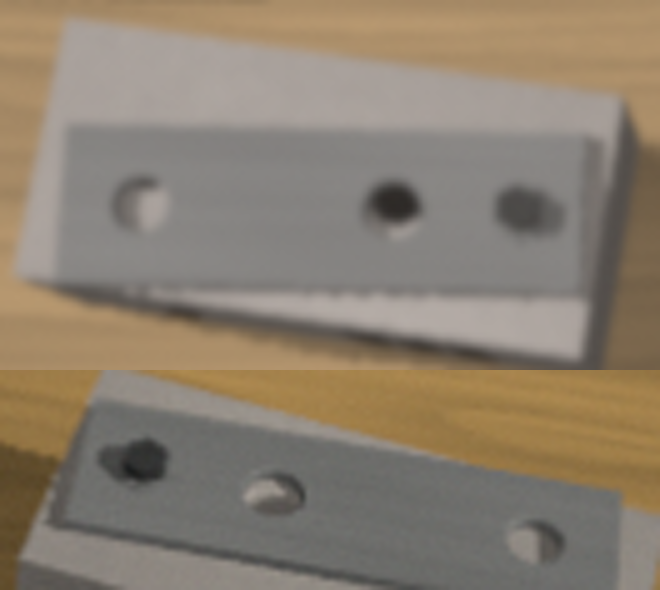

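Run:
```python
from h import *
np.set_printoptions(precision=4,suppress=True)
d=pickle.load(open("s0.pkl","rb"));T,S=d["top"],d["scene"]
t=lambda x,y:(102+x/5-.4,118+y/5-.4); s=lambda x,y:(282+x/5-.4,200+(y-370)/5-.4)
C=np.array([onz(T,t(*p),.1) for p in [(67,19),(624,97),(582,359),(17,277)]])
print(C); e=lambda i,j:np.linalg.norm(C[i]-C[j])
print(e(0,1),e(1,2),e(2,3),e(3,0))
# box +y: from pivot side to free side : C0-C1, C3-C2
v=(C[0]-C[1])+(C[3]-C[2]); yaw=np.degrees(np.arctan2(-v[0],v[1])); 
u=(C[0]-C[3])+(C[1]-C[2]); print("yaw by long",yaw,"by short",np.degrees(np.arctan2(u[1],u[0])),"centre",C.mean(0))
y=np.radians(yaw);c=C.mean(0)[:2];X=np.array([np.cos(y),np.sin(y)]);Y=np.array([-np.sin(y),np.cos(y)])
for n,l in [("pivot",-.115),("pinh",-.045),("bolth",.095)]: print("from box",n,c+Y*l)
for n,px,ps,z in [("pivot",(523,211),(143,460),.12),("pinh",(393,209),(274,495),.109),("bolth",(141,204),(537,543),.109)]:
    a,b=onz(T,t(*px),z),onz(S,s(*ps),z); print(n,"top",a[:2],"scene",b[:2])
    q=(a+b)[:2]/2-c; print("   in box",q@X,q@Y)
# hex contour
```

```text
[[0.6933 0.3774 0.1   ]
 [0.6519 0.0602 0.1   ]
 [0.5035 0.0791 0.1   ]
 [0.5448 0.395  0.1   ]]
0.31992004923713163 0.14966672462092714 0.31860489751282906 0.1495428583484213
yaw by long -7.441082142275489 by short -6.982248045272034 centre [0.5984 0.2279 0.1   ]
from box pivot [0.5835 0.1139]
from box pinh [0.5925 0.1833]
from box bolth [0.6107 0.3221]
pivot top [0.5818 0.1112] scene [0.5884 0.1157]
   in box 0.0016633646980479967 -0.11522510251730028
pinh top [0.5842 0.185 ] scene [0.5871 0.187 ]
   in box -0.007171016541460037 -0.04319436149054547
bolth top [0.5852 0.3249] scene [0.5885 0.3277]
   in box -0.024187143067628952 0.0961014512242428
```

The box triangulates well (320 x 150 mm, yaw −7.4°, pin hole at (0.592,0.183), bolt hole at (0.611,0.322)). The plate is about 0.115 rad off. Rack yaw is about 5.4°, with the hex flats across the row. Starting to move.

Request:
jog_arm(
  motion=[
    [0.95,-0.2,0,0,0,-0.453,0],
    [0.95,-0.2,0,0,0,-0.453,0],
    [0.95,-0.2,0,0,0,-0.453,0],
    [0.95,-0.2,0,0,0,-0.453,0],
    [0.95,-0.2,0,0,0,-0.453,0],
    [0.95,-0.2,0,0,0,-0.453,0],
    [0.95,-0.2,0,0,0,-0.453,0],
    [0.95,-0.2,0,0,0,-0.453,0],
    [0.95,-0.2,0,0,0,-0.453,0],
    [0.95,-0.2,0,0,0,-0.453,0],
    [0.95,-0.2,0,0,0,-0.453,0],
    [0.95,-0.2,0,0,0,-0.453,0],
    [0.95,-0.2,0,0,0,-0.453,0],
  ],
)

```text
time_s: 1.18
eef_pos: [0.2623, -0.4709, 0.2479]
ee_rot: [-180.0, -0.0, 95.5]
wrist_force: [-0.6, -0.1, -0.1]
grip_width: 0.0852
finger_force: 0.0
```

```bash
cat >> h.py <<'E'
from scipy.spatial.transform import Rotation as Ro
def go(o,p,yaw):
    R0=Ro.from_euler("xyz",o["ee_rot"],degrees=True); R1=Ro.from_euler("xyz",[180,0,yaw],degrees=True)
    return np.round(R0.inv().apply(np.array(p)-o["eef_pos"])/.15,3),np.round((R0.inv()*R1).as_rotvec()/np.pi,4)
E
cat > g.py <<'E'
import sys; from rig import arm; from h import *
a=[float(v) for v in sys.argv[1:]]; o=arm.get_obs()
print(go(o,a[:3],a[3]),o["eef_pos"].round(4),o["ee_rot"].round(2),o["wrist_force"].round(1),round(o["grip_width"],4),round(o["time_s"],2))
E
python3 g.py .523 -.336 .248 95.4
```

```text
(array([ 7.300e-01,  1.815e+00, -1.000e-03]), array([-0.0001, -0.0002,  0.0004])) [ 0.2623 -0.4709  0.2479] [-1.7998e+02 -4.0000e-02  9.5460e+01] [-0.6 -0.1 -0.1] 0.0852 1.18
```

Request:
jog_arm(
  motion=[
    [0.4,1,0,0,0,0,0],
    [0.4,1,0,0,0,0,0],
    [0.4,1,0,0,0,0,0],
    [0.4,1,0,0,0,0,0],
    [0.4,1,0,0,0,0,0],
  ],
)

```text
time_s: 1.6
eef_pos: [0.4106, -0.3944, 0.2473]
ee_rot: [180.0, -0.1, 95.5]
wrist_force: [-0.8, -0.7, 0.4]
grip_width: 0.0855
finger_force: 0.0
```

Request:
jog_arm(
  motion=[
    [0.33,0.815,0,0,0,0,0],
    [0.33,0.815,0,0,0,0,0],
    [0.33,0.815,0,0,0,0,0],
    [0.33,0.815,0,0,0,0,0],
    [0.33,0.815,0,0,0,0,0],
    [0.33,0.815,0,0,0,0,0],
  ],
)

```text
time_s: 2.1
eef_pos: [0.523, -0.3366, 0.2478]
ee_rot: [-179.9, -0.0, 95.3]
wrist_force: [-0.5, -0.2, -0.3]
grip_width: 0.0856
finger_force: 0.0
```

```bash
python3 g.py .523 -.336 .127 95.4
```

```text
(array([0.004, 0.001, 0.805]), array([-0.0004, -0.0001, -0.0005])) [ 0.523  -0.3366  0.2478] [-1.7993e+02 -3.0000e-02  9.5320e+01] [-0.5 -0.2 -0.3] 0.0856 2.1
```

Request:
jog_arm(
  motion=[
    [0.004,0,0.2,0,0,0,0],
    [0.004,0,0.4,0,0,0,0],
    [0.004,0,0.6,0,0,0,0],
    [0.004,0,0.7,0,0,0,0],
    [0.004,0,0.805,0,0,0,0],
    [0.004,0,0.805,0,0,0,0.2],
    [0.004,0,0.805,0,0,0,0.4],
    [0.004,0,0.805,0,0,0,1],
    [0.004,0,0.805,0,0,0,1],
    [0.004,0,0.805,0,0,0,1],
    [0.004,0,0.805,0,0,0,1],
    [0.004,0,0.805,0,0,0,1],
    [0.004,0,0.805,0,0,0,1],
    [0.004,0,0.805,0,0,0,1],
    [0.004,0,0.805,0,0,0,1],
  ],
)

```text
time_s: 3.35
eef_pos: [0.5231, -0.3369, 0.1298]
ee_rot: [179.9, 0.1, 95.3]
wrist_force: [-5.0, -1.6, 6.8]
grip_width: 0.0424
finger_force: 61.8
```

Request:
jog_arm(
  motion=[
    [0,0,-0.1,0,0,0,1],
    [0,0,-0.2,0,0,0,1],
    [0,0,-0.3,0,0,0,1],
    [0,0,-0.4,0,0,0,1],
    [0,0,-0.5,0,0,0,1],
    [0,0,-0.6,0,0,0,1],
    [0,0,-0.7,0,0,0,1],
    [0,0,-0.8,0,0,0,1],
    [0,0,-0.87,0,0,0,1],
    [0,0,-0.87,0,0,0,1],
    [0,0,-0.87,0,0,0,1],
  ],
)

```text
time_s: 4.27
eef_pos: [0.5234, -0.3362, 0.2582]
ee_rot: [180.0, 0.0, 95.3]
wrist_force: [0.2, 0.3, -6.2]
grip_width: 0.0422
finger_force: 62.6
```

```bash
python3 g.py .592 .1835 .257 95.4;  python3 - <<'E'
from rig import arm; import cv2,numpy as np
a=arm.snapshot("scene")["color"][70:240,70:290,::-1]; b=arm.snapshot("top")["color"][110:280,300:512,::-1]
cv2.imwrite("pics/l1.png",np.hstack([cv2.resize(x,(400,320),interpolation=cv2.INTER_CUBIC) for x in (a,b)]))
E
```

```text
(array([3.407, 0.777, 0.007]), array([ 0.0002,  0.0001, -0.0004])) [ 0.5234 -0.3362  0.2582] [1.7997e+02 2.0000e-02 9.5330e+01] [ 0.2  0.3 -6.2] 0.0422 4.27
```

View pics/l1.png

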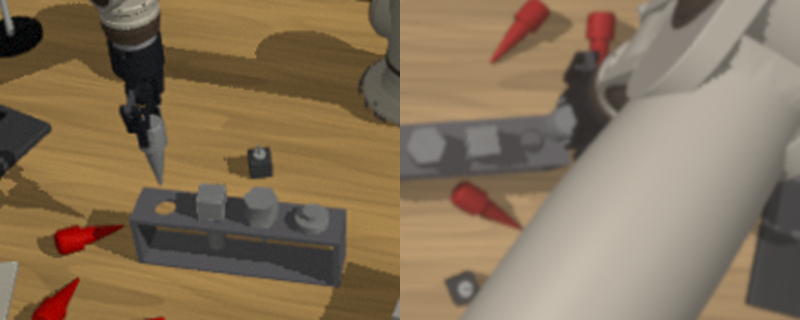

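The pin is out of the rack and held, tip at scene px ≈ (158.6,168). The red look-alikes have simply fallen over. Checking the tip's tilt while moving on to the box.

Request:
jog_arm(
  motion=[
    [0.15,0.04,0,0,0,0,1],
    [0.35,0.08,0,0,0,0,1],
    [0.55,0.13,0,0,0,0,1],
    [0.75,0.17,0,0,0,0,1],
    [1,0.23,0,0,0,0,1],
  ],
)

```text
time_s: 4.78
eef_pos: [0.543, -0.1829, 0.2568]
ee_rot: [-179.9, -0.0, 95.3]
wrist_force: [1.5, 0.7, -5.1]
grip_width: 0.0425
finger_force: 62.5
```

Request:
jog_arm(
  motion=[
    [0.25,0.05,0,0,0,0,1],
    [0.5,0.11,0,0,0,0,1],
    [0.75,0.17,0,0,0,0,1],
    [1,0.23,0,0,0,0,1],
  ],
)

```text
time_s: 5.12
eef_pos: [0.5635, -0.0291, 0.2571]
ee_rot: [-179.9, -0.0, 95.3]
wrist_force: [1.8, -0.8, -5.0]
grip_width: 0.0421
finger_force: 62.5
```

Request:
jog_arm(
  motion=[
    [0.25,0.05,0,0,0,0,1],
    [0.5,0.11,0,0,0,0,1],
    [0.75,0.17,0,0,0,0,1],
    [1,0.23,0,0,0,0,1],
  ],
)

```text
time_s: 5.45
eef_pos: [0.584, 0.1235, 0.2571]
ee_rot: [-179.9, 0.0, 95.3]
wrist_force: [2.0, -0.0, -5.5]
grip_width: 0.0424
finger_force: 62.5
```

Request:
jog_arm(
  motion=[
    [0.2,0.04,0,0,0,0,1],
    [0.33,0.07,0,0,0,0,1],
    [0.4,0.087,0,0,0,0,1],
    [0.4,0.087,0,0,0,0,1],
    [0.4,0.087,0,0,0,0,1],
  ],
)

```text
time_s: 5.87
eef_pos: [0.5916, 0.1825, 0.2571]
ee_rot: [-179.9, 0.0, 95.4]
wrist_force: [-0.4, -0.4, -5.4]
grip_width: 0.0421
finger_force: 62.6
```

```bash
python3 g.py .592 .1835 .23 95.4;  python3 - <<'E'
from rig import arm; from h import *
S=arm.snapshot("scene");T=arm.snapshot("top"); pickle.dump({"scene":S,"top":T},open("s1.pkl","wb"))
o=arm.get_obs();p=o["eef_pos"]
for z in (0,-.02,-.1,-.105): print(z,proj(S,p+[0,0,z]),proj(T,p+[0,0,z]))
a=S["color"][150:290,270:420,::-1]; b=T["color"][90:230,100:250,::-1]
cv2.imwrite("pics/l2.png",np.hstack([cv2.resize(x,(400,373),interpolation=cv2.INTER_CUBIC) for x in (a,b)]))
E
```

```text
(array([0.007, 0.004, 0.181]), array([-0.0005,  0.0002, -0.0001])) [0.5916 0.1825 0.2571] [-1.7991e+02  4.0000e-02  9.5380e+01] [-0.4 -0.4 -5.4] 0.0421 5.87
0 [340.93507043 185.90489406] [167.13536069 143.11215795]
-0.02 [339.96088868 191.6414714 ] [169.36123346 145.21235353]
-0.1 [336.24478884 213.29472026] [177.34173317 152.74212404]
-0.105 [336.02180217 214.5827373 ] [177.79678879 153.17147232]
```

View pics/l2.png

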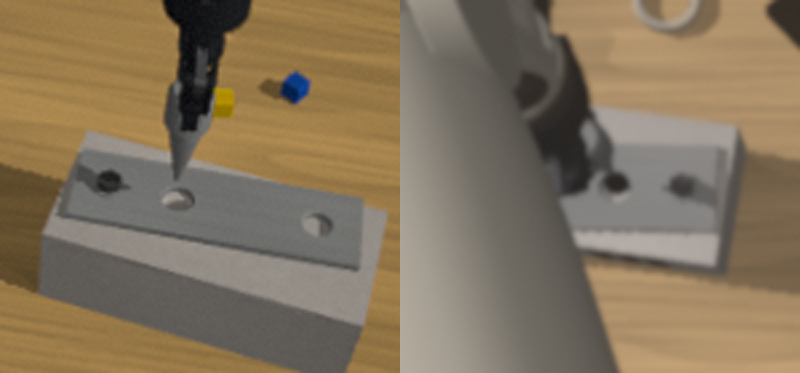

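Left half: tip at ≈(336,217) px, agreeing with the straight-down projection to about 1 px, so the pin hangs true below the tool. Descending.

Request:
jog_arm(
  motion=[
    [0.007,0.004,0.1,0,0,0,1],
    [0.007,0.004,0.2,0,0,0,1],
    [0.007,0.004,0.25,0,0,0,1],
    [0.007,0.004,0.3,0,0,0,1],
    [0.007,0.004,0.35,0,0,0,1],
    [0.007,0.004,0.4,0,0,0,1],
    [0.007,0.004,0.45,0,0,0,1],
    [0.007,0.004,0.5,0,0,0,1],
    [0.007,0.004,0.5,0,0,0,1],
  ],
)

```text
time_s: 6.72
eef_pos: [0.592, 0.1835, 0.1812]
ee_rot: [-179.9, 0.0, 95.3]
wrist_force: [-0.7, -0.0, -6.0]
grip_width: 0.0421
finger_force: 62.5
```

Request:
jog_arm(
  motion=[
    [0,0,0.03,0,0,0,1],
    [0,0,0.06,0,0,0,1],
    [0,0,0.09,0,0,0,1],
    [0,0,0.12,0,0,0,1],
    [0,0,0.15,0,0,0,1],
    [0,0,0.18,0,0,0,1],
    [0,0,0.2,0,0,0,1],
    [0,0,0.2,0,0,0,1],
  ],
)

```text
time_s: 7.38
eef_pos: [0.5924, 0.184, 0.1524]
ee_rot: [180.0, -0.0, 95.4]
wrist_force: [2.0, 3.8, -7.9]
grip_width: 0.0421
finger_force: 62.4
```

Request:
jog_arm(
  motion=[
    [0.01,0.003,0.0,0,0,0,1],
    [0.01,0.003,0.02,0,0,0,1],
    [0.01,0.003,0.04,0,0,0,1],
    [0.01,0.003,0.055,0,0,0,1],
    [0.01,0.003,0.07,0,0,0,1],
    [0.01,0.003,0.07,0,0,0,1],
  ],
)

```text
time_s: 7.88
eef_pos: [0.5924, 0.1851, 0.1418]
ee_rot: [-179.9, 0.0, 95.3]
wrist_force: [-0.6, 0.7, -5.3]
grip_width: 0.042
finger_force: 62.6
```

Request:
jog_arm(
  motion=[
    [0,0,0.01,0,0,0,1],
    [0,0,0.02,0,0,0,1],
    [0,0,0.03,0,0,0,1],
    [0,0,0.03,0,0,0,1],
  ],
)

```text
time_s: 8.22
eef_pos: [0.5926, 0.1853, 0.1388]
ee_rot: [180.0, -0.0, 95.3]
wrist_force: [-3.3, 1.4, 1.2]
grip_width: 0.0419
finger_force: 63.1
```

Request:
jog_arm(
  motion=[
    [0,0,0,0,0,0,0.3],
    [0,0,0,0,0,0,0],
    [0,0,0,0,0,0,0],
    [0,0,0,0,0,0,0],
    [0,0,0,0,0,0,0],
    [0,0,0,0,0,0,0],
    [0,0,-0.1,0,0,0,0],
    [0,0,-0.3,0,0,0,0],
    [0,0,-0.5,0,0,0,0],
    [0,0,-0.7,0,0,0,0],
  ],
)

```text
time_s: 9.05
eef_pos: [0.5923, 0.1851, 0.2441]
ee_rot: [-180.0, 0.0, 95.3]
wrist_force: [0.7, 0.4, 0.2]
grip_width: 0.085
finger_force: 0.0
```

Request:
jog_arm(
  motion=[
    [-0.25,-0.1,0,0,0,0,0],
    [-0.5,-0.15,0,0,0,0,0],
    [-0.75,-0.2,0,0,0,0,0],
    [-1,-0.25,0,0,0,0,0],
  ],
)

```text
time_s: 9.38
eef_pos: [0.5689, 0.0311, 0.2433]
ee_rot: [180.0, 0.0, 95.4]
wrist_force: [0.3, -0.4, -1.1]
grip_width: 0.0851
finger_force: 0.0
```

Request:
jog_arm(
  motion=[
    [-0.25,0,0,0,0,0,0],
    [-0.5,0,0,0,0,0,0],
    [-0.75,0,0,0,0,0,0],
    [-1,0,0,0,0,0,0],
  ],
)

```text
time_s: 9.72
eef_pos: [0.583, -0.1189, 0.2433]
ee_rot: [180.0, 0.0, 95.3]
wrist_force: [0.9, 0.2, 0.7]
grip_width: 0.0856
finger_force: 0.0
```

```bash
python3 g.py .508 -.1767 .24 95.4;  python3 - <<'E'
from rig import arm; from h import *
S=arm.snapshot("scene");T=arm.snapshot("top"); pickle.dump({"scene":S,"top":T},open("s2.pkl","wb"))
f=lambda s,x,y: cv2.resize(s["color"][y:y+75,x:x+133,::-1],(400*2,450//2*2),interpolation=cv2.INTER_CUBIC)
a=cv2.resize(S["color"][195:245,285:418,::-1],None,fx=6,fy=6,interpolation=cv2.INTER_CUBIC)
b=cv2.resize(T["color"][145:195,102:235,::-1],None,fx=6,fy=6,interpolation=cv2.INTER_CUBIC)
b=cv2.resize(T["color"][142:192,102:235,::-1],None,fx=6,fy=6,interpolation=cv2.INTER_CUBIC)
cv2.imwrite("pics/l3.png",np.vstack([b,a]))
E
```

```text
(array([-0.337, -0.534,  0.022]), array([ 0.0002,  0.0001, -0.0003])) [ 0.583  -0.1189  0.2433] [1.7997e+02 1.0000e-02 9.5340e+01] [0.9 0.2 0.7] 0.0856 9.72
```

View pics/l3.png

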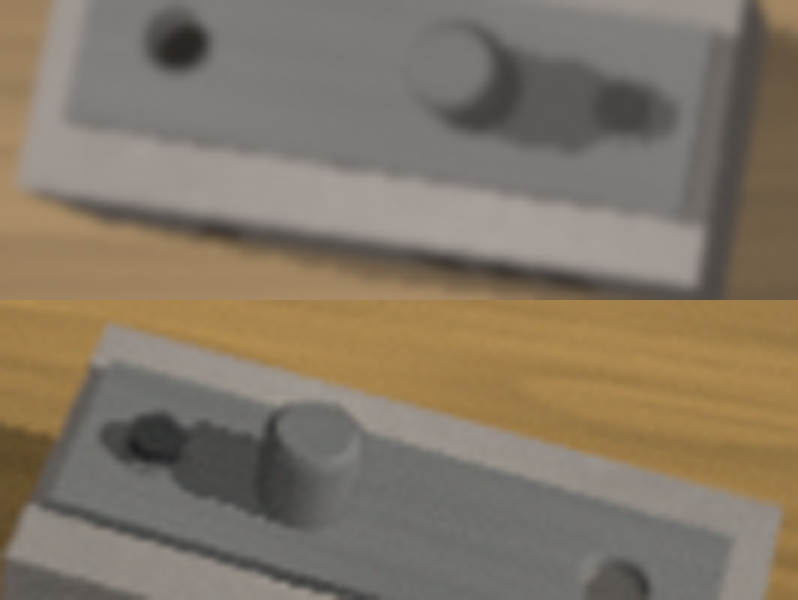

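Plate edges are now parallel to the box's and the pin head stands flat at top px (178,152). The bolt hole shows dark inside (in line) at top px (131,149).

Run:
```python
from h import *
d=pickle.load(open("s2.pkl","rb"));T,S=d["top"],d["scene"]
print(tri(T,(177.8,151.9),S,(337.9,216.6))); a,b=onz(T,(131.2,148.6),.109),onz(S,(387.4,242.8),.109); print(a,b)
```

```text
(array([0.59555903, 0.18486306, 0.14953829]), np.float64(0.004768581786375745))
[0.61294579 0.32281872 0.109     ] [0.61861799 0.32528324 0.109     ]
```

Request:
jog_arm(
  motion=[
    [-0.1,-0.18,0,0,0,0,0],
    [-0.2,-0.36,0,0,0,0,0],
    [-0.337,-0.534,0.022,0,0,0,0],
    [-0.337,-0.534,0.022,0,0,0,0],
    [-0.337,-0.534,0.022,0,0,0,0],
    [-0.337,-0.534,0.022,0,0,0,0],
  ],
)

```text
time_s: 10.32
eef_pos: [0.5084, -0.1745, 0.24]
ee_rot: [180.0, 0.0, 95.3]
wrist_force: [0.2, 1.3, -0.1]
grip_width: 0.0852
finger_force: 0.0
```

```bash
python3 g.py .508 -.1767 .127 95.4
```

```text
(array([-0.015, -0.005,  0.753]), array([ 0.0002,  0.    , -0.0004])) [ 0.5084 -0.1745  0.24  ] [179.96   0.    95.32] [ 0.2  1.3 -0.1] 0.0852 10.32
```

Request:
jog_arm(
  motion=[
    [-0.012,0,0.2,0,0,0,0],
    [-0.012,0,0.4,0,0,0,0],
    [-0.012,0,0.55,0,0,0,0],
    [-0.012,0,0.65,0,0,0,0],
    [-0.012,0,0.74,0,0,0,0],
    [-0.012,0,0.74,0,0,0,0.2],
    [-0.012,0,0.74,0,0,0,0.4],
    [-0.012,0,0.74,0,0,0,1],
    [-0.012,0,0.74,0,0,0,1],
    [-0.012,0,0.74,0,0,0,1],
    [-0.012,0,0.74,0,0,0,1],
    [-0.012,0,0.74,0,0,0,1],
    [-0.012,0,0.74,0,0,0,1],
    [-0.012,0,0.74,0,0,0,1],
    [-0.012,0,0.74,0,0,0,1],
  ],
)

```text
time_s: 11.57
eef_pos: [0.509, -0.1764, 0.1303]
ee_rot: [179.9, 0.0, 95.4]
wrist_force: [-1.2, 2.7, 5.9]
grip_width: 0.0473
finger_force: 63.2
```

Request:
jog_arm(
  motion=[
    [0,0,-0.1,0,0,0,1],
    [0,0,-0.2,0,0,0,1],
    [0,0,-0.3,0,0,0,1],
    [0,0,-0.4,0,0,0,1],
    [0,0,-0.5,0,0,0,1],
    [0,0,-0.6,0,0,0,1],
    [0,0,-0.7,0,0,0,1],
    [0,0,-0.75,0,0,0,1],
    [0,0,-0.75,0,0,0,1],
  ],
)

```text
time_s: 12.32
eef_pos: [0.5088, -0.1767, 0.2425]
ee_rot: [179.9, 0.0, 95.3]
wrist_force: [-0.0, -0.2, -8.7]
grip_width: 0.0472
finger_force: 64.2
```

```bash
python3 g.py .612 .324 .24 95.4
```

```text
(array([3.26 , 0.995, 0.016]), array([ 0.0005,  0.0002, -0.0004])) [ 0.5088 -0.1767  0.2425] [1.7991e+02 4.0000e-02 9.5330e+01] [-0.  -0.2 -8.7] 0.0472 12.32
```

Request:
jog_arm(
  motion=[
    [0.2,0.06,-0.1,0,0,0,1],
    [0.45,0.13,-0.2,0,0,0,1],
    [0.7,0.21,-0.2,0,0,0,1],
    [1,0.3,-0.2,0,0,0,1],
  ],
)

```text
time_s: 12.65
eef_pos: [0.5384, -0.0272, 0.2709]
ee_rot: [180.0, 0.0, 95.2]
wrist_force: [1.2, -0.4, -8.2]
grip_width: 0.0471
finger_force: 64.4
```

Request:
jog_arm(
  motion=[
    [0.25,0.08,0,0,0,0,1],
    [0.5,0.16,0,0,0,0,1],
    [0.75,0.24,0,0,0,0,1],
    [1,0.32,0,0,0,0,1],
  ],
)

```text
time_s: 12.98
eef_pos: [0.5718, 0.1276, 0.2697]
ee_rot: [-179.9, 0.0, 95.3]
wrist_force: [1.0, 0.2, -7.5]
grip_width: 0.047
finger_force: 64.3
```

Request:
jog_arm(
  motion=[
    [0.25,0.08,0,0,0,0,1],
    [0.5,0.16,0,0,0,0,1],
    [0.75,0.22,0,0,0,0,1],
    [1,0.3,0,0,0,0,1],
    [1.0,0.3,0,0,0,0,1],
  ],
)

```text
time_s: 13.4
eef_pos: [0.603, 0.2859, 0.2664]
ee_rot: [-179.7, -0.1, 95.6]
wrist_force: [-0.5, -0.9, -9.3]
grip_width: 0.0471
finger_force: 63.5
```

Request:
jog_arm(
  motion=[
    [0.15,0.04,0,0,0,0,1],
    [0.26,0.075,0,0,0,0,1],
    [0.26,0.075,0,0,0,0,1],
    [0.26,0.075,0,0,0,0,1],
  ],
)

```text
time_s: 13.73
eef_pos: [0.6103, 0.3198, 0.2688]
ee_rot: [-179.8, 0.1, 95.4]
wrist_force: [0.6, 0.7, -9.5]
grip_width: 0.047
finger_force: 64.4
```

```bash
python3 g.py .612 .324 .21 95.4;  python3 - <<'E'
from rig import arm; from h import *
S=arm.snapshot("scene"); p=arm.get_obs()["eef_pos"]
for z in (0,-.03,-.08): print(z,proj(S,p+[0,0,z]))
cv2.imwrite("pics/l4.png",cv2.resize(S["color"][150:275,300:440,::-1],None,fx=4,fy=4,interpolation=cv2.INTER_CUBIC))
E
```

```text
(array([0.027, 0.015, 0.392]), array([-0.0009,  0.0004,  0.0001])) [0.6103 0.3198 0.2688] [-1.7984e+02  7.0000e-02  9.5410e+01] [ 0.6  0.7 -9.5] 0.047 13.73
0 [397.80684423 197.43364705]
-0.03 [395.29663561 206.00854883]
-0.08 [391.27193364 219.63026926]
```

View pics/l4.png

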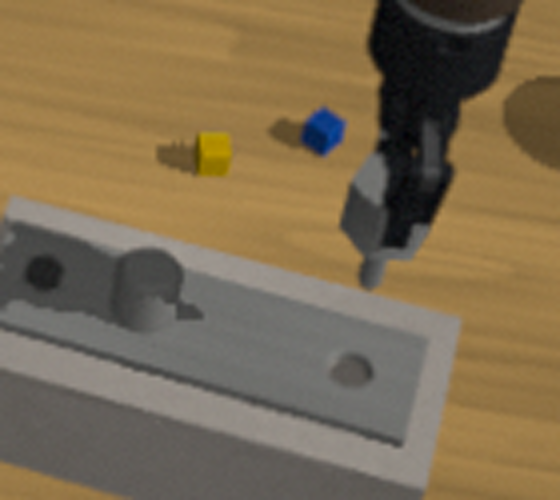

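Bolt tip at scene px (392,221), within 1 px of its straight-down projection. Hole centre is at (388,242). Lowering with 7 mm clearance all round.

Request:
jog_arm(
  motion=[
    [0.02,0.018,0.1,0,0,0,1],
    [0.027,0.018,0.2,0,0,0,1],
    [0.027,0.018,0.3,0,0,0,1],
    [0.027,0.018,0.4,0,0,0,1],
    [0.027,0.018,0.45,0,0,0,1],
    [0.027,0.018,0.5,0,0,0,1],
    [0.027,0.018,0.55,0,0,0,1],
    [0.027,0.018,0.6,0,0,0,1],
    [0.027,0.018,0.65,0,0,0,1],
    [0.027,0.018,0.65,0,0,0,1],
  ],
)

```text
time_s: 14.62
eef_pos: [0.6123, 0.323, 0.172]
ee_rot: [-179.9, 0.0, 95.3]
wrist_force: [-0.8, 0.6, -8.4]
grip_width: 0.0472
finger_force: 64.2
```

Request:
jog_arm(
  motion=[
    [0,0,0.04,0,0,0,1],
    [0,0,0.08,0,0,0,1],
    [0,0,0.12,0,0,0,1],
    [0,0,0.15,0,0,0,1],
    [0,0,0.18,0,0,0,1],
    [0,0,0.2,0,0,0,1],
    [0,0,0.21,0,0,0,1],
    [0,0,0.21,0,0,0,1],
  ],
)

```text
time_s: 15.28
eef_pos: [0.6126, 0.3232, 0.1418]
ee_rot: [-180.0, 0.0, 95.3]
wrist_force: [0.3, 0.7, -7.1]
grip_width: 0.0468
finger_force: 64.5
```

Request:
jog_arm(
  motion=[
    [0,0,0.008,0,0,0,1],
    [0,0,0.016,0,0,0,1],
    [0,0,0.022,0,0,0,1],
    [0,0,0.022,0,0,0,1],
  ],
)

```text
time_s: 15.62
eef_pos: [0.6129, 0.3234, 0.1396]
ee_rot: [179.9, -0.0, 95.3]
wrist_force: [0.7, 0.1, -5.2]
grip_width: 0.0475
finger_force: 64.6
```

Contact is starting at the expected height (within 1 mm). Releasing and retreating.

Request:
jog_arm(
  motion=[
    [0,0,0.004,0,0,0,0.9],
    [0,0,0.004,0,0,0,0.3],
    [0,0,0.004,0,0,0,0],
    [0,0,0.004,0,0,0,0],
    [0,0,0.004,0,0,0,0],
    [0,0,0.004,0,0,0,0],
    [0,0,0.004,0,0,0,0],
    [0,0,-0.1,0,0,0,0],
    [0,0,-0.3,0,0,0,0],
    [0,0,-0.5,0,0,0,0],
    [0,0,-0.7,0,0,0,0],
  ],
)

```text
time_s: 16.53
eef_pos: [0.6124, 0.3231, 0.2451]
ee_rot: [-180.0, 0.0, 95.3]
wrist_force: [0.9, 0.1, -0.1]
grip_width: 0.0856
finger_force: 0.0
```

Request:
jog_arm(
  motion=[
    [-0.25,-0.25,0,0,0,0,0],
    [-0.5,-0.5,0,0,0,0,0],
    [-0.75,-0.75,0,0,0,0,0],
    [-1,-1,0,0,0,0,0],
    [-1,-1,0,0,0,0,0],
  ],
)

```text
time_s: 16.95
eef_pos: [0.4784, 0.1617, 0.2436]
ee_rot: [180.0, 0.0, 95.4]
wrist_force: [0.1, -0.7, 0.6]
grip_width: 0.0855
finger_force: 0.0
```

Request:
jog_arm(
  motion=[
    [-0.25,0,0,0,0,0,0],
    [-0.5,0,0,0,0,0,0],
    [-0.75,0,0,0,0,0,0],
    [-1,0,0,0,0,0,0],
    [-1,0,0,0,0,0,0],
    [-1,0,0,0,0,0,0],
  ],
)

```text
time_s: 17.45
eef_pos: [0.4937, 0.0118, 0.2441]
ee_rot: [180.0, -0.0, 95.1]
wrist_force: [0.3, -0.8, 0.6]
grip_width: 0.0854
finger_force: 0.0
```

Run:
```python
from rig import arm; from h import *
S=arm.snapshot("scene");T=arm.snapshot("top"); pickle.dump({"scene":S,"top":T},open("s3.pkl","wb"))
a=cv2.resize(S["color"][195:245,285:418,::-1],None,fx=6,fy=6,interpolation=cv2.INTER_CUBIC)
b=cv2.resize(T["color"][135:185,102:235,::-1],None,fx=6,fy=6,interpolation=cv2.INTER_CUBIC)
cv2.imwrite("pics/l5.png",np.vstack([b,a]))
```

```text
(no output)
```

View pics/l5.png

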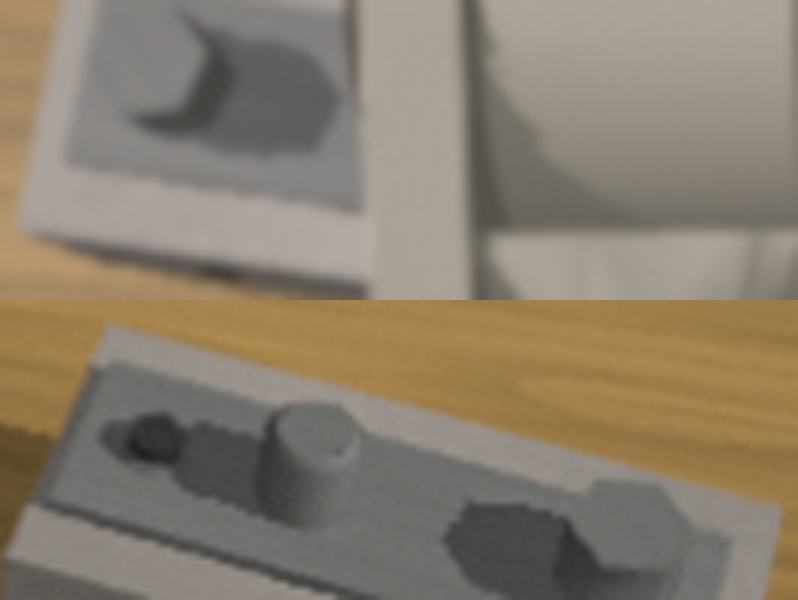

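Both heads sit upright on the plate and the plate is still parallel to the box. The bolt head top is at scene px (390,232), and the arm is clear.

Run:
```python
from h import *
S=pickle.load(open("s3.pkl","rb"))["scene"]; print(proj(S,[.6115,.323,.149]), onz(S,(389.9,232.1),.149))
from rig import arm; print(arm.finish_job())
```

```text
[389.69797756 230.71149017] [0.61602184 0.32376986 0.149     ]
the job is handed in; nothing more can be done
None
```

I pushed the drift pin home, which drew the plate into line, then seated the bolt flat in the free-end hole and handed the job in with the arm clear at about 17.5 s; no verdict was returned.

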